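# Sort mixed-up reagent bottles back onto their colour stands

### The arm

A 6-joint arm with a two-finger parallel gripper is mounted at the origin on the work surface. World frame = base frame: x ahead of the robot, y to its left, z up, the work surface at z = 0. Lengths are in m, angles in rad, forces in N, time in s.
With the tool pointing down it reaches from about 0.35 to 0.85 m from the base axis. Payload 8.1 kg.
Tool frame: the origin (TCP) lies at the centre of the arm's flange, where the gripper is bolted on; the fingertips stand 186 mm ahead of it and the grasp point (between the pads) lies 167 mm ahead of it; z points along the fingers, y is the direction in which the jaws open and shut (so a half turn about z gives the same grasp; the last joint's range is limited). The gripper opens to 93 mm and grips with 3 to 60 N. Pads are 15 mm wide; open, the fingers measure 128 mm over their backs; the gripper's body (75 mm by 188 mm) begins 65 mm behind the grasp point.
Start: joints at [-1.251, 0.13, 1.488, -0, 1.523, -0.085], TCP at [0.236, -0.552, 0.405] pointing down, gripper open.
Joint ranges: [-2.96, 2.96], [-0.89, 2.26], [0.02, 2.5], [-1.34, 4.48], [0, 2.73], [-2.66, 2.66]. Speed limits (rad/s): [2.39, 2.39, 2.79, 3.14, 3.14, 3.14].

### API

Orientations are given as a rotation vector (axis times angle).
In Python, from plant import robot, viewer, order gives the robot as it stands.
- The arm moves only by the tool apply_moves, never from a script. Its argument "deltas" is a list of rows, each a list of 3 entries, a list of its own where there are three numbers: the finger opening in mm, from 0 to 93, then the shift along the tool's x, y, z in mm, then the turn about the tool's z in rad. In form: [[grip, [dx, dy, dz], yaw], ...]. A call has 1 to 5 rows; each row shifts and turns the commanded pose from where the row before left it, along the tool's axes as they then stand; what a row does not reach is not made up. A row lasts 1/8 s, in which the tool goes at most 62.5 mm and 10.7 degrees, less where a joint would pass 70% of its speed; a pose out of reach is approached as far as the arm can. A call is refused whole if a number of a shift passes 62.5 or a number of a turn 0.188, either way. A call with a gripper value outside its range is refused whole. The fingers move at their own pace and stop on an object; "grip_force" is the grip in N (left out, the last holds). Time passes only in rows, so rows that do not move let the fingers close. It gives the time, the measured TCP pose, the force and the opening at its end, in the units of the state.
- robot.read_state(): the state, without advancing time (a new reading comes with each control period).
- viewer.read_camera(name): name is "side" or "top"; returns the picture (420x560x3 uint8, blue, green, red); there is no depth.
- viewer.get_calibration(name): a dict with "fx", "fy", "cx", "cy" (pixels), "distortion" ([k1, k2, p1, p2, k3] as OpenCV has them; the pictures are not rectified), "R" (3x3) and "t" (3): a world point X has camera coordinates R X + t. Camera axes: x right, y down, z forward; pixel columns grow to the right and rows downward; lengths in m; the calibration is good to about 2 mm. A picture is of the moment at which its call begins. get_calibration takes no time and is no camera call.
- order.close_job(): hands the job in, once; it reports no verdict.
The state is a dict: "t": time; "q": joint angles; "dq": joint speeds; "joint_torque": joint torques, N m; "tool_pos": TCP position; "orientation": TCP orientation; "force": force on the tool from outside, world axes, zero at the start; "wrist_torque": the same for the moment, N m; "opening": finger opening in m.
Only numpy, scipy, OpenCV 4.12 (cv2) and the standard library are available. Lean on these libraries where they do the work, as an engineer would, in place of code of your own. Each camera call takes 0.05 s, during which the arm holds its last target. There are 200 camera calls.

### The job

The four reagent bottles have been put back on the wrong stands: move them so that each stands upright in the recess of the stand of its own cap colour. Use the empty white stand as the parking place for the swaps (it ends empty); never put a bottle down on the bench or let one tip over. Leave the small glass beaker among them where it is.

Things in the scene. Friction and masses are not known exactly. Their poses are not given: they have to be found in the camera images.
- red_bottle_center (a point): centre (half-way up, on the axis) of the red reagent bottle: a rigid round white bottle with a red screw cap and a red band, 84 mm high in all. The body is a plain cylinder 44 mm in diameter from the bottom (42 mm below this point) to 14 mm above this point, then a shoulder and a cap of 33 mm diameter up to 42 mm above this point. About 0.18 kg. z is the bottle's axis, up; loose.
- blue_bottle_center (a point): centre (half-way up, on the axis) of the blue reagent bottle: a rigid round white bottle with a blue screw cap and a blue band, 84 mm high in all. The body is a plain cylinder 44 mm in diameter from the bottom (42 mm below this point) to 14 mm above this point, then a shoulder and a cap of 33 mm diameter up to 42 mm above this point. About 0.18 kg. z is the bottle's axis, up; loose.
- yellow_bottle_center (a point): centre (half-way up, on the axis) of the yellow reagent bottle: a rigid round white bottle with a yellow screw cap and a yellow band, 84 mm high in all. The body is a plain cylinder 44 mm in diameter from the bottom (42 mm below this point) to 14 mm above this point, then a shoulder and a cap of 33 mm diameter up to 42 mm above this point. About 0.18 kg. z is the bottle's axis, up; loose.
- green_bottle_center (a point): centre (half-way up, on the axis) of the green reagent bottle: a rigid round white bottle with a green screw cap and a green band, 84 mm high in all. The body is a plain cylinder 44 mm in diameter from the bottom (42 mm below this point) to 14 mm above this point, then a shoulder and a cap of 33 mm diameter up to 42 mm above this point. About 0.18 kg. z is the bottle's axis, up; loose.
- red_stand: red round bottle stand, fixed to the bench: 82 mm in diameter; a round recess of 66 mm diameter whose flat floor is 16 mm above the bench, inside a rim whose top is 24 mm above the bench. Origin at the centre of its underside, on the bench; z up. A bottle of another colour stands on it at the start.
- blue_stand: blue round bottle stand, fixed to the bench: 82 mm in diameter; a round recess of 66 mm diameter whose flat floor is 16 mm above the bench, inside a rim whose top is 24 mm above the bench. Origin at the centre of its underside, on the bench; z up. A bottle of another colour stands on it at the start.
- yellow_stand: yellow round bottle stand, fixed to the bench: 82 mm in diameter; a round recess of 66 mm diameter whose flat floor is 16 mm above the bench, inside a rim whose top is 24 mm above the bench. Origin at the centre of its underside, on the bench; z up. A bottle of another colour stands on it at the start.
- green_stand: green round bottle stand, fixed to the bench: 82 mm in diameter; a round recess of 66 mm diameter whose flat floor is 16 mm above the bench, inside a rim whose top is 24 mm above the bench. Origin at the centre of its underside, on the bench; z up. A bottle of another colour stands on it at the start.
- white_stand: white round bottle stand, the spare one, empty at the start, fixed to the bench: 82 mm in diameter; a round recess of 66 mm diameter whose flat floor is 16 mm above the bench, inside a rim whose top is 24 mm above the bench. Origin at the centre of its underside, on the bench; z up.
- beaker: small empty glass beaker standing loose on the bench among the stands, 60 mm in diameter, 75 mm high; origin at the centre of its underside. To be left where it is.
Not all that is in view belongs to the job. What is shaped like the red_stand but pink is not meant.

How it is judged:
By the outcome, as a careful person would: the job done as asked, in the order asked, and still so for the second after the job is handed in, with the robot touching nothing.
It also fails if it takes over 125 s, if anything falls off the work surface, if the arm or the gripper's body presses on something with over 40 N, if the wrist force passes 120 N, or if a joint passes its speed limit or range.

## Working session

There is one attempt and no reset: what is moved stays moved. The work goes in short steps, Python scripts to look and compute and a tool call to move; the robot and the scene stay as the last step left them, time stands still between calls to the robot, and variables do not carry over. Pictures are saved under pics/ and viewed, about 12 in all and at most 16, crops included, and the job is handed in when it is done.

Besides the shell and the picture viewer there is one more tool, called after "Request:" as name(argument=value, ...) on one line, values as JSON. apply_moves: Moves the arm, as the interface text tells. Its arguments: {"type":"object","properties":{"deltas":{"type":"array"},"grip_force":{"type":"number"}},"required":["deltas"]}

```bash
mkdir -p pics
python3 - <<'E'
from plant import robot, viewer, order
import cv2
s=robot.read_state();print(s)
for n in("top","side"):
    cv2.imwrite(f"pics/{n}0.png",viewer.read_camera(n));print(viewer.get_calibration(n))
E
```

```text
{'t': 0.0, 'q': array([-1.25140446e+00,  1.31190553e-01,  1.48925442e+00, -3.54024127e-05,
        1.52298500e+00, -8.53980656e-02]), 'dq': array([-0.00019024, -0.00043515, -0.00102796, -0.00016815,  0.0011957 ,
       -0.00026505]), 'joint_torque': array([-1.19951119e-04, -5.59830737e+01, -4.91769290e+01,  7.67690758e-02,
        3.48646834e-02, -1.14005629e-04]), 'tool_pos': array([ 0.236242  , -0.55129658,  0.40368323]), 'orientation': array([-3.07568231e+00, -6.31147009e-01,  3.91826139e-04]), 'force': array([ 1.59094516, -1.04596712, -0.84877669]), 'wrist_torque': array([0.01086724, 0.00322956, 0.07295864]), 'opening': 0.09319739714450394}
{'fx': 406.21020762351526, 'fy': 406.21020762351526, 'cx': 277.1537642558852, 'cy': 207.06906331673616, 'distortion': array([0.03141436, 0.        , 0.        , 0.        , 0.        ]), 'R': array([[ 0.02765649, -0.99955416, -0.01125145],
       [-0.98475551, -0.02530987, -0.17209298],
       [ 0.17173149,  0.01583942, -0.98501645]]), 't': array([0.00700827, 0.4695228 , 0.93004971])}
{'fx': 427.00827191613854, 'fy': 427.00827191613854, 'cx': 278.3924481990489, 'cy': 210.27041735026216, 'distortion': array([-0.04380919,  0.        ,  0.        ,  0.        ,  0.        ]), 'R': array([[-0.76956074, -0.63854523, -0.00602112],
       [-0.31519266,  0.38802989, -0.86607528],
       [ 0.55536462, -0.66459972, -0.49987734]]), 't': array([0.36460623, 0.18272492, 0.66445365])}
```

View pics/top0.png

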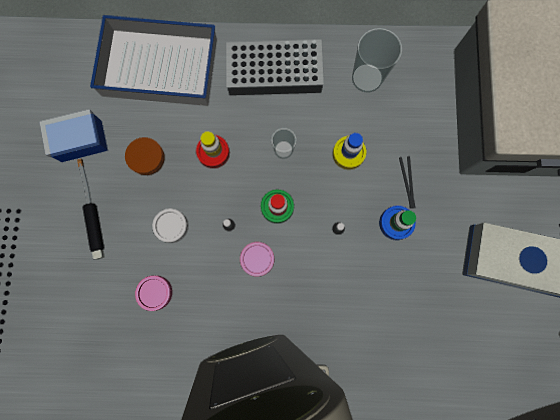

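View pics/side0.png

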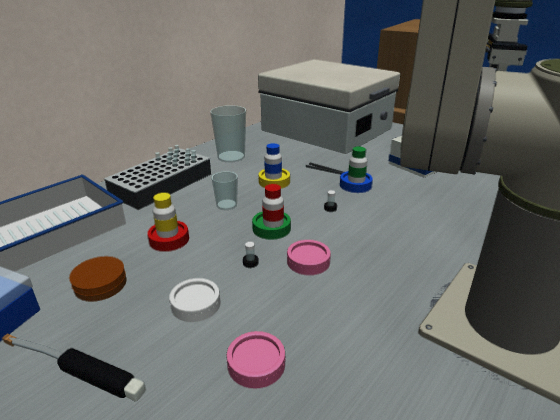

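Yellow bottle is on the red stand (212,150), blue on yellow (350,150), green on blue (398,222) and red on green (277,205). White (170,225) is empty. Pink rings are at (257,259) and (153,293), small black-footed things at (228,224) and (339,228), and the beaker at (284,143). It is a 4-cycle, so five moves. Next I measure positions.

```bash
cat > h.py <<'E'
import numpy as np, cv2
from plant import viewer, robot
HUE={'red':[(0,6),(174,180)],'blue':[(105,125)],'yellow':[(25,34)],'green':[(50,85)]}
def ray(n,px):
    c=viewer.get_calibration(n);K=np.array([[c['fx'],0,c['cx']],[0,c['fy'],c['cy']],[0,0,1]])
    p=cv2.undistortPoints(np.array([[px]],float),K,c['distortion'])[0,0]
    return -c['R'].T@c['t'], c['R'].T@np.array([p[0],p[1],1])
def onz(n,px,z):
    o,d=ray(n,px);return o+d*(z-o[2])/d[2]
def tri(a,b):
    (o1,d1),(o2,d2)=ray('top',a),ray('side',b)
    s=np.linalg.lstsq(np.c_[d1,-d2],o2-o1,rcond=None)[0]
    p,q=o1+s[0]*d1,o2+s[1]*d2
    return (p+q)/2,np.linalg.norm(p-q)
def blobs(img,col,minA=25,S=140,V=60):
    h=cv2.cvtColor(img,cv2.COLOR_BGR2HSV);m=np.zeros(h.shape[:2],np.uint8)
    if col=='white': m=cv2.inRange(h,(0,0,170),(180,50,255))
    elif col=='pink': m=cv2.inRange(h,(140,60,90),(172,255,255))
    else:
        for a,b in HUE[col]: m|=cv2.inRange(h,(a,S,V),(b,255,255))
    out=[]
    for c in cv2.findContours(m,cv2.RETR_EXTERNAL,cv2.CHAIN_APPROX_NONE)[0]:
        if cv2.contourArea(c)<minA: continue
        k=cv2.convexHull(c);M=cv2.moments(k);out.append((round(M['m10']/M['m00'],1),round(M['m01']/M['m00'],1),int(cv2.contourArea(k)),cv2.boundingRect(k)))
    return out
E
python3 - <<'E'
from h import *
for n in('top','side'):
    im=cv2.imread(f'pics/{n}0.png')
    for c in list(HUE)+['white','pink']: print(n,c,blobs(im,c))
E
```

```text
top red [(277.4, 201.1, 148, (271, 194, 14, 15)), (212.2, 150.9, 775, (196, 135, 33, 32))]
top blue [(532.9, 259.5, 534, (520, 247, 27, 26)), (397.3, 222.5, 876, (380, 206, 36, 34)), (79.1, 152.1, 356, (56, 145, 48, 15)), (355.0, 139.8, 150, (348, 133, 15, 15)), (152.9, 56.3, 8369, (90, 15, 125, 83))]
top yellow [(213.8, 151.2, 66, (206, 146, 15, 10)), (348.7, 152.4, 805, (333, 136, 33, 33)), (207.5, 138.5, 146, (201, 132, 14, 15))]
top green [(408.4, 217.4, 143, (402, 211, 14, 14)), (276.8, 205.7, 822, (261, 190, 33, 33))]
top white [(96.6, 254.1, 44, (93, 250, 8, 9)), (518.6, 256.6, 3271, (477, 234, 83, 46)), (168.8, 224.8, 796, (153, 209, 33, 32)), (157.4, 62.3, 5365, (105, 31, 105, 63))]
top pink [(152.1, 292.8, 949, (135, 275, 35, 36)), (256.6, 258.7, 912, (240, 242, 34, 35))]
side red [(168.1, 235.7, 949, (148, 221, 41, 30)), (273.1, 213.4, 222, (263, 207, 21, 14)), (272.3, 190.8, 181, (265, 184, 16, 15))]
side blue [(17.5, 312.0, 1063, (0, 288, 40, 53)), (51.3, 208.6, 4695, (0, 175, 123, 76)), (355.6, 181.3, 556, (340, 171, 33, 22)), (273.1, 167.5, 158, (265, 162, 17, 12)), (2
[... 222 characters left out ...]
, (155, 215, 22, 16)), (161.9, 199.5, 219, (153, 192, 18, 16)), (274.0, 177.7, 500, (259, 169, 31, 19))]
side green [(271.1, 221.1, 566, (252, 212, 38, 21)), (358.9, 148.9, 47, (353, 146, 13, 7))]
side white [(133.5, 385.7, 154, (125, 379, 18, 15)), (193.9, 294.0, 1228, (169, 278, 50, 33)), (12.1, 275.3, 194, (0, 268, 28, 15)), (249.4, 243.9, 26, (245, 242, 9, 5)), (164.4, 209.7, 78, (156, 206, 18, 8)), (274.4, 200.3, 71, (266, 197, 17, 7)), (45.9, 219.6, 1712, (0, 196, 101, 51)), (124.2, 184.5, 85, (111, 179, 27, 12)), (274.0, 156.1, 37, (268, 154, 13, 5)), (330.9, 74.5, 2311, (260, 60, 139, 32))]
side pink [(256.2, 358.6, 2584, (226, 331, 59, 57)), (309.1, 256.4, 1191, (287, 240, 44, 35))]
```

Run:
```python
from h import *
np.set_printoptions(precision=4,suppress=True)
caps=dict(red=((277.4,201.1),(272.3,190.8)),blue=((355,139.8),(272.5,148.2)),yellow=((207.5,138.5),(161.9,199.5)),green=((408.4,217.4),(358.9,149.5)))
st=dict(red=((212.2,150.9),(168.1,235.7)),blue=((397.3,222.5),(355.6,181.3)),yellow=((348.7,152.4),(274,177.7)),green=((276.8,205.7),(271.1,221.1)),white=((169.3,225.2),(194.8,299)))
for n,(a,b) in caps.items(): print('cap',n,onz('top',a,.09),*tri(a,b))
for n,(a,b) in st.items(): print('stand',n,onz('top',a,.012),*tri(a,b))
for n,p in dict(beaker=(284,154),k1=(228,224),k2=(339,228),cupbase=(367,77),rackfront=(275,94),tray=(153,103),brown=(145,156)).items(): print(n,onz('top',p,.0))
```

```text
cap red [0.4744 0.0186 0.09  ] [0.4738 0.0185 0.0926] 5.101386376363377e-05
cap blue [ 0.6239 -0.1578  0.09  ] [ 0.6227 -0.1572  0.0934] 5.3355304620996755e-05
cap yellow [0.6189 0.1859 0.09  ] [0.6176 0.1851 0.0937] 0.0002554400152874169
cap green [ 0.4446 -0.276   0.09  ] [ 0.4434 -0.2731  0.099 ] 0.00029136306912343684
stand red [0.6138 0.1879 0.012 ] [0.6135 0.1875 0.0116] 0.0012670017012396634
stand blue [ 0.4436 -0.273   0.012 ] [ 0.4439 -0.2727  0.0124] 0.0007548158943535584
stand yellow [ 0.6181 -0.1558  0.012 ] [ 0.6175 -0.1555  0.0138] 6.730893024571172e-05
stand green [0.4776 0.021  0.012 ] [0.4762 0.0209 0.0205] 0.00028256604567433263
stand white [0.4224 0.2823 0.012 ] [0.4215 0.2811 0.0141] 0.0018092201070447917
beaker [0.6139 0.0065 0.    ]
k1 [0.4306 0.1407 0.    ]
k2 [ 0.4279 -0.1336  0.    ]
cupbase [ 0.828  -0.2055  0.    ]
rackfront [0.7759 0.0341 0.    ]
tray [0.743  0.3511 0.    ]
brown [0.5996 0.3604 0.    ]
```

Request:
apply_moves(deltas=[[93,[0,0,0],0.1],[93,[0,0,0],0.1],[93,[0,0,0],0.1],[93,[0,0,0],0.105],[93,[0,0,0],0]], grip_force=25)

```text
t: 0.72
tool_pos: [0.2362, -0.5514, 0.4042]
orientation: [-3.141, -0.001, 0.0]
force: [-0.3, -0.0, 0.2]
opening: 0.0927
```

Request:
apply_moves(deltas=[[93,[10,-20,0],0],[93,[20,-40,0],0],[93,[28,-54,0],0],[93,[28,-54,0],0],[93,[28,-54,0],0]])

```text
t: 1.35
tool_pos: [0.3508, -0.3278, 0.4046]
orientation: [-3.142, -0.003, -0.0]
force: [1.1, -0.3, 0.1]
opening: 0.0929
```

Request:
apply_moves(deltas=[[93,[28,-54,0],0],[93,[28,-54,0],0],[93,[28,-54,0],0],[93,[28,-54,0],0],[93,[28,-54,0],0]])

```text
t: 1.98
tool_pos: [0.4909, -0.0576, 0.4048]
orientation: [3.141, 0.004, 0.001]
force: [1.2, -0.2, 0.8]
opening: 0.0931
```

Request:
apply_moves(deltas=[[93,[28,-54,0],0],[93,[28,-54,0],0],[93,[28,-54,0],0],[93,[20,-40,0],0],[93,[0,0,0],0]])

```text
t: 2.6
tool_pos: [0.5949, 0.1453, 0.4037]
orientation: [-3.141, -0.01, 0.002]
force: [-0.6, -0.2, 0.6]
opening: 0.0928
```

Request:
apply_moves(deltas=[[93,[15,-25,0],0],[93,[8,-15,15],0],[93,[0,0,35],0],[93,[0,0,35],0],[93,[0,0,20],0]])

```text
t: 3.22
tool_pos: [0.6167, 0.1814, 0.2973]
orientation: [3.141, 0.001, -0.005]
force: [-0.6, -0.0, 0.3]
opening: 0.0929
```

Run:
```python
from h import *
print(robot.read_state()['tool_pos'])
cv2.imwrite('pics/a.png',np.hstack([viewer.read_camera('top')[60:360,60:360],viewer.read_camera('side')[60:360,60:460]]))
```

```text
[0.61666934 0.1813764  0.29734228]
```

View pics/a.png

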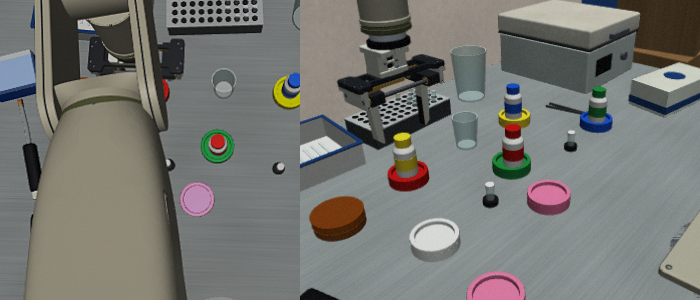

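View shows the jaws straddling the yellow bottle. Next: descend and grip.

Request:
apply_moves(deltas=[[93,[0,-3,25],0],[93,[0,0,30],0],[93,[0,0,18],0],[93,[0,0,0],0],[40,[0,0,0],0]])

```text
t: 3.95
tool_pos: [0.6182, 0.1855, 0.2284]
orientation: [-3.141, 0.0, -0.003]
force: [-0.5, -0.1, 0.0]
opening: 0.0869
```

Request:
apply_moves(deltas=[[30,[0,0,0],0],[30,[0,0,0],0],[30,[0,0,0],0],[30,[0,0,0],0],[30,[0,0,0],0]])

```text
t: 4.58
tool_pos: [0.6175, 0.1853, 0.2268]
orientation: [3.141, -0.0, 0.0]
force: [-0.5, -1.2, 1.6]
opening: 0.0429
```

Request:
apply_moves(deltas=[[30,[0,0,-8],0],[30,[0,0,-20],0],[30,[0,0,-30],0],[30,[0,0,-25],0],[30,[-8,-4,-8],0]])

```text
t: 5.2
tool_pos: [0.6103, 0.1895, 0.3215]
orientation: [-3.14, 0.001, -0.008]
force: [-0.5, -0.6, -2.5]
opening: 0.0436
```

Request:
apply_moves(deltas=[[30,[-25,-13,0],0],[30,[-35,-17,0],0],[30,[-40,-19,0],0],[30,[-40,-20,0],0],[30,[-30,-15,0],0]])

```text
t: 5.82
tool_pos: [0.4371, 0.2741, 0.3172]
orientation: [3.141, 0.001, -0.002]
force: [0.1, 0.8, -2.4]
opening: 0.0438
```

Request:
apply_moves(deltas=[[30,[-17,-8,0],0],[30,[0,0,0],0],[30,[0,0,0],0]])

```text
t: 6.2
tool_pos: [0.4232, 0.2812, 0.3179]
orientation: [3.142, -0.001, 0.001]
force: [-0.1, 0.9, -2.3]
opening: 0.0436
```

Run:
```python
from h import *
print(robot.read_state()['tool_pos'],robot.read_state()['opening'])
cv2.imwrite('pics/b.png',viewer.read_camera('side'))
```

```text
[0.42315096 0.28116159 0.317932  ] 0.043619678365544874
```

View pics/b.png

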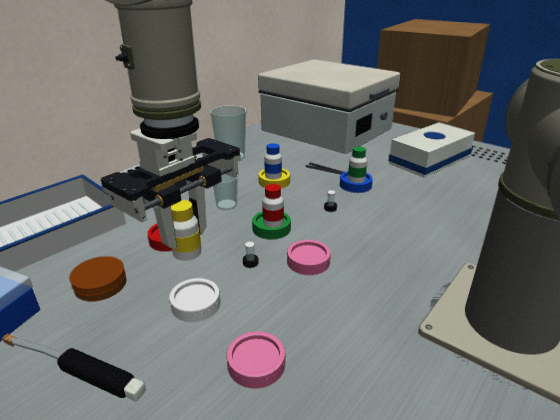

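The bottle hangs upright at (186,232), with the white stand below at (195,298). Lowering it now.

Request:
apply_moves(deltas=[[30,[-1,0,15],0],[30,[0,0,30],0],[30,[0,0,25],0],[30,[0,0,12],0],[30,[0,0,5],0]])

```text
t: 6.88
tool_pos: [0.4214, 0.2811, 0.2296]
orientation: [3.141, -0.001, -0.002]
force: [0.3, 0.4, -2.9]
opening: 0.0433
```

Request:
apply_moves(deltas=[[30,[0,0,2],0],[30,[0,0,0],0],[30,[0,0,0],0]])

```text
t: 7.25
tool_pos: [0.4218, 0.2817, 0.2296]
orientation: [-3.141, 0.0, -0.002]
force: [0.4, 0.7, -3.0]
opening: 0.0432
```

Request:
apply_moves(deltas=[[30,[0,0,2],0],[30,[0,0,0],0]])

```text
t: 7.5
tool_pos: [0.4215, 0.2815, 0.2268]
orientation: [-3.141, 0.0, -0.0]
force: [-0.8, -0.1, -2.9]
opening: 0.0435
```

Request:
apply_moves(deltas=[[30,[0,0,1.5],0],[30,[0,0,0],0]])

```text
t: 7.75
tool_pos: [0.4217, 0.2816, 0.2267]
orientation: [3.142, -0.0, 0.0]
force: [-6.1, -3.1, 11.8]
opening: 0.0434
```

Request:
apply_moves(deltas=[[93,[0,0,0],0],[93,[0,0,0],0],[93,[0,0,0],0],[93,[0,0,0],0],[93,[0,0,0],0]])

```text
t: 8.38
tool_pos: [0.4215, 0.2814, 0.2251]
orientation: [3.142, -0.0, -0.0]
force: [-0.1, 0.3, -0.3]
opening: 0.0888
```

Request:
apply_moves(deltas=[[93,[0,0,0],0],[93,[0,0,-15],0],[93,[0,0,-35],0],[93,[0,0,-35],0],[93,[0,8,-15],0]])

```text
t: 9.0
tool_pos: [0.4221, 0.2738, 0.3287]
orientation: [-3.139, -0.001, -0.007]
force: [-0.2, 0.6, -1.0]
opening: 0.0932
```

Request:
apply_moves(deltas=[[93,[5,25,0],0],[93,[10,50,0],0],[93,[10,50,0],0],[93,[10,50,0],0],[93,[10,45,0],0]])

```text
t: 9.62
tool_pos: [0.4661, 0.0513, 0.325]
orientation: [3.141, -0.001, -0.001]
force: [0.8, -0.5, -0.1]
opening: 0.0933
```

Request:
apply_moves(deltas=[[93,[5,25,0],0],[93,[2,10,0],0],[93,[0,0,0],0],[93,[0,0,0],0]])

```text
t: 10.12
tool_pos: [0.4732, 0.0193, 0.3251]
orientation: [-3.141, -0.001, 0.001]
force: [0.2, 1.1, 0.5]
opening: 0.0928
```

Run:
```python
from h import *
print(robot.read_state()['tool_pos'],robot.read_state()['opening'])
cv2.imwrite('pics/c.png',viewer.read_camera('side'))
```

```text
[0.47321354 0.01927288 0.32507312] 0.09279624103415444
```

View pics/c.png

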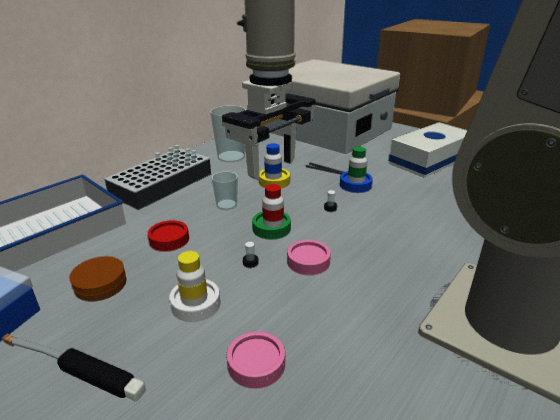

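Yellow stands upright in the white stand at (193,275). The gripper is over the red bottle at (272,205). Now red goes to the red stand.

Request:
apply_moves(deltas=[[93,[0,0,20],0],[93,[0,0,35],0],[93,[0,0,30],0],[93,[0,0,13],0],[93,[0,0,0],0]])

```text
t: 10.8
tool_pos: [0.4731, 0.019, 0.2267]
orientation: [-3.141, -0.001, 0.003]
force: [0.1, 0.3, -0.6]
opening: 0.093
```

Request:
apply_moves(deltas=[[30,[0,0,0],0],[30,[0,0,0],0],[30,[0,0,0],0],[30,[0,0,0],0],[30,[0,0,0],0]])

```text
t: 11.42
tool_pos: [0.4735, 0.0184, 0.2274]
orientation: [-3.142, 0.0, -0.0]
force: [-0.5, 0.2, -0.0]
opening: 0.0472
```

Request:
apply_moves(deltas=[[30,[0,0,0],0]])

```text
t: 11.55
tool_pos: [0.4734, 0.0183, 0.2273]
orientation: [3.141, -0.0, -0.0]
force: [-0.9, -1.0, 0.2]
opening: 0.0434
```

Gripped at 43 mm.

Request:
apply_moves(deltas=[[30,[0,0,0],0],[30,[0,0,-10],0],[30,[0,0,-25],0],[30,[0,0,-30],0],[30,[0,0,-25],0]])

```text
t: 12.18
tool_pos: [0.4734, 0.0185, 0.3188]
orientation: [-3.141, 0.0, -0.001]
force: [-0.1, 0.2, -2.6]
opening: 0.0436
```

Request:
apply_moves(deltas=[[30,[10,-12,-5],0],[30,[20,-24,0],0],[30,[28,-33,0],0],[30,[30,-36,0],0],[30,[28,-33,0],0]])

```text
t: 12.8
tool_pos: [0.5902, 0.1586, 0.3207]
orientation: [-3.142, -0.0, 0.002]
force: [0.2, 0.1, -2.5]
opening: 0.0435
```

Request:
apply_moves(deltas=[[30,[17,-21,0],0],[30,[7,-10,0],0],[30,[0,0,0],0],[30,[0,0,0],0]])

```text
t: 13.3
tool_pos: [0.613, 0.1868, 0.3218]
orientation: [3.141, -0.001, -0.001]
force: [-0.5, 0.3, -2.0]
opening: 0.0437
```

Request:
apply_moves(deltas=[[30,[1,0,15],0],[30,[0,-1,30],0],[30,[0,0,28],0],[30,[0,0,14],0],[30,[0,0,5],0]])

```text
t: 13.92
tool_pos: [0.614, 0.1879, 0.229]
orientation: [3.141, -0.001, -0.003]
force: [0.0, 0.2, -1.9]
opening: 0.0435
```

Request:
apply_moves(deltas=[[30,[0,0,2],0],[30,[0,0,0],0],[30,[0,0,0],0]])

```text
t: 14.3
tool_pos: [0.6149, 0.1885, 0.2293]
orientation: [-3.141, 0.0, -0.002]
force: [-0.1, -0.3, -2.6]
opening: 0.044
```

Request:
apply_moves(deltas=[[30,[0,0,2],0],[30,[0,0,0],0]])

```text
t: 14.55
tool_pos: [0.6149, 0.1885, 0.2273]
orientation: [-3.141, 0.0, -0.003]
force: [-1.2, -1.1, 4.4]
opening: 0.0432
```

Request:
apply_moves(deltas=[[93,[0,0,0],0],[93,[0,0,0],0],[93,[0,0,0],0],[93,[0,0,0],0],[93,[0,0,0],0]])

```text
t: 15.18
tool_pos: [0.6145, 0.1884, 0.2262]
orientation: [3.142, -0.0, -0.0]
force: [-1.2, -0.5, -0.1]
opening: 0.0888
```

Request:
apply_moves(deltas=[[93,[0,0,0],0],[93,[0,0,-15],0],[93,[0,0,-35],0],[93,[0,0,-35],0],[93,[0,0,-15],0]])

```text
t: 15.8
tool_pos: [0.6153, 0.1886, 0.3302]
orientation: [-3.14, 0.0, -0.008]
force: [-0.3, 0.0, -0.5]
opening: 0.0929
```

Request:
apply_moves(deltas=[[93,[-10,27,0],0],[93,[-18,50,0],0],[93,[-20,54,0],0],[93,[-20,54,0],0],[93,[-20,54,0],0]])

```text
t: 16.42
tool_pos: [0.5254, -0.052, 0.326]
orientation: [3.142, 0.0, -0.0]
force: [1.1, -0.8, 0.5]
opening: 0.093
```

Request:
apply_moves(deltas=[[93,[-20,54,0],0],[93,[-20,54,0],0],[93,[-18,50,0],0],[93,[-15,40,0],0],[93,[-10,25,0],0]])

```text
t: 17.05
tool_pos: [0.4423, -0.2753, 0.326]
orientation: [3.142, -0.003, -0.001]
force: [0.6, 0.4, 0.5]
opening: 0.0931
```

Request:
apply_moves(deltas=[[93,[0,0,0],0],[93,[0,0,0],0]])

```text
t: 17.3
tool_pos: [0.4434, -0.273, 0.326]
orientation: [-3.141, 0.001, 0.0]
force: [0.6, 0.7, -0.2]
opening: 0.0934
```

Run:
```python
from h import *
print(robot.read_state()['tool_pos'],robot.read_state()['opening'])
cv2.imwrite('pics/d.png',viewer.read_camera('side'))
```

```text
[ 0.4434404  -0.27304771  0.32597884] 0.09341965755249435
```

View pics/d.png

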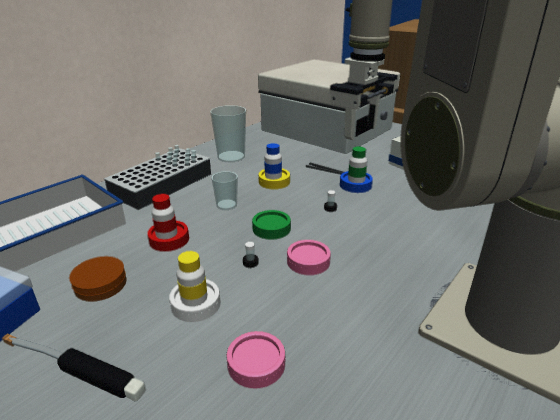

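Red stands in the red stand at (165,225). The green stand is empty at (272,223), and the gripper is above green at (357,165).

Request:
apply_moves(deltas=[[93,[0,0,20],0],[93,[0,0,35],0],[93,[0,0,30],0],[93,[0,0,14],0],[93,[0,0,0],0]])

```text
t: 17.98
tool_pos: [0.4434, -0.2727, 0.2265]
orientation: [-3.14, -0.001, 0.002]
force: [0.6, -0.1, 0.6]
opening: 0.093
```

Request:
apply_moves(deltas=[[30,[0,0,0],0],[30,[0,0,0],0],[30,[0,0,0],0],[30,[0,0,0],0],[30,[0,0,0],0]])

```text
t: 18.6
tool_pos: [0.4434, -0.2736, 0.2273]
orientation: [3.142, -0.0, 0.0]
force: [-0.5, -0.2, -0.3]
opening: 0.0474
```

Request:
apply_moves(deltas=[[30,[0,0,0],0],[30,[0,0,0],0]])

```text
t: 18.85
tool_pos: [0.4434, -0.2737, 0.2274]
orientation: [3.141, -0.0, 0.0]
force: [-0.5, -1.3, 0.6]
opening: 0.0436
```

Request:
apply_moves(deltas=[[30,[0,0,-10],0],[30,[0,0,-25],0],[30,[0,0,-30],0],[30,[0,0,-25],0],[30,[1,-12,-5],0]])

```text
t: 19.48
tool_pos: [0.4449, -0.2619, 0.3246]
orientation: [3.139, -0.002, 0.005]
force: [0.5, 0.2, -2.3]
opening: 0.0437
```

Request:
apply_moves(deltas=[[30,[3,-27,0],0],[30,[5,-42,0],0],[30,[5,-48,0],0],[30,[6,-48,0],0],[30,[5,-46,0],0]])

```text
t: 20.1
tool_pos: [0.4677, -0.0482, 0.3211]
orientation: [-3.141, 0.0, 0.002]
force: [0.1, 0.8, -1.4]
opening: 0.044
```

Request:
apply_moves(deltas=[[30,[4,-38,0],0],[30,[3,-23,0],0],[30,[1,-10,0],0],[30,[0,0,0],0],[30,[0,0,0],0]])

```text
t: 20.72
tool_pos: [0.4763, 0.0198, 0.3219]
orientation: [3.141, -0.001, -0.001]
force: [-0.8, -1.1, -2.0]
opening: 0.0439
```

Request:
apply_moves(deltas=[[30,[0,-1,15],0],[30,[0,0,30],0],[30,[0,0,28],0],[30,[0,0,14],0],[30,[0,0,5],0]])

```text
t: 21.35
tool_pos: [0.476, 0.0212, 0.2291]
orientation: [-3.141, 0.001, 0.003]
force: [0.1, 0.1, -2.1]
opening: 0.0435
```

Request:
apply_moves(deltas=[[30,[0,0,3],0],[30,[0,0,0],0],[30,[0,0,0],0]])

```text
t: 21.72
tool_pos: [0.4769, 0.0214, 0.2281]
orientation: [3.142, -0.0, 0.002]
force: [0.4, 0.5, -1.3]
opening: 0.0436
```

Request:
apply_moves(deltas=[[30,[0,0,1.5],0],[30,[0,0,0],0]])

```text
t: 21.98
tool_pos: [0.477, 0.0214, 0.2273]
orientation: [3.141, -0.0, 0.002]
force: [-4.1, -0.9, 10.3]
opening: 0.0435
```

Request:
apply_moves(deltas=[[93,[0,0,0],0],[93,[0,0,0],0],[93,[0,0,0],0],[93,[0,0,0],0],[93,[0,0,0],0]])

```text
t: 22.6
tool_pos: [0.4764, 0.0214, 0.2257]
orientation: [3.142, -0.0, -0.0]
force: [1.2, 0.2, -0.2]
opening: 0.0891
```

Request:
apply_moves(deltas=[[93,[0,0,0],0],[93,[0,0,-15],0],[93,[0,0,-35],0],[93,[0,0,-35],0],[93,[0,0,-15],0]])

```text
t: 23.22
tool_pos: [0.4772, 0.0214, 0.329]
orientation: [3.141, -0.0, 0.007]
force: [0.4, -0.0, -0.5]
opening: 0.093
```

Request:
apply_moves(deltas=[[93,[15,18,0],0],[93,[30,37,0],0],[93,[35,43,0],0],[93,[33,40,0],0],[93,[23,28,0],0]])

```text
t: 23.85
tool_pos: [0.6132, -0.1464, 0.3251]
orientation: [-3.142, 0.002, 0.001]
force: [-0.3, 0.6, 1.1]
opening: 0.093
```

Request:
apply_moves(deltas=[[93,[10,12,0],0],[93,[0,0,0],0],[93,[0,0,0],0]])

```text
t: 24.22
tool_pos: [0.622, -0.156, 0.3253]
orientation: [-3.141, -0.0, 0.002]
force: [-0.4, 0.4, 0.3]
opening: 0.0928
```

Run:
```python
from h import *
print(robot.read_state()['tool_pos'],robot.read_state()['opening'])
cv2.imwrite('pics/e.png',viewer.read_camera('side'))
```

```text
[ 0.62198289 -0.15599016  0.325284  ] 0.09276288161097605
```

View pics/e.png

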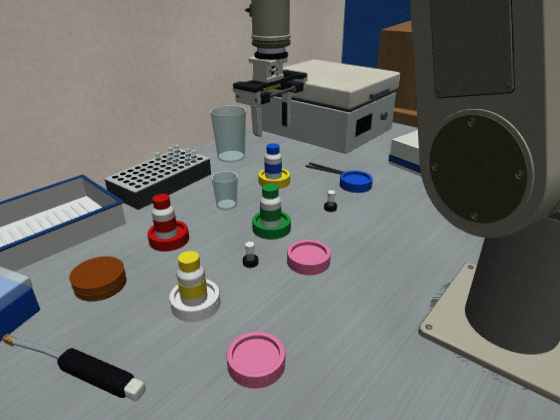

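Green is in the green stand at (271,215). The gripper is above blue at (273,165).

Request:
apply_moves(deltas=[[93,[0,0,20],0],[93,[0,0,35],0],[93,[0,0,30],0],[93,[0,0,13],0],[93,[0,0,0],0]])

```text
t: 24.9
tool_pos: [0.6217, -0.1561, 0.2262]
orientation: [-3.141, -0.0, 0.004]
force: [0.6, 0.2, 0.4]
opening: 0.0926
```

Request:
apply_moves(deltas=[[30,[0,0,0],0],[30,[0,0,0],0],[30,[0,0,0],0],[30,[0,0,0],0],[30,[0,0,0],0]])

```text
t: 25.52
tool_pos: [0.6224, -0.1566, 0.2278]
orientation: [-3.142, 0.0, -0.0]
force: [0.4, -0.9, -0.3]
opening: 0.0476
```

Request:
apply_moves(deltas=[[30,[0,0,0],0],[30,[0,0,0],0]])

```text
t: 25.78
tool_pos: [0.6225, -0.1567, 0.2279]
orientation: [3.141, -0.0, 0.0]
force: [0.1, -0.3, 1.2]
opening: 0.0439
```

Request:
apply_moves(deltas=[[30,[0,0,-10],0],[30,[0,0,-25],0],[30,[0,0,-30],0],[30,[0,0,-25],0],[30,[-10,6,-5],0]])

```text
t: 26.4
tool_pos: [0.6131, -0.1626, 0.3255]
orientation: [3.14, 0.001, 0.006]
force: [0.7, 0.2, -1.5]
opening: 0.0434
```

Request:
apply_moves(deltas=[[30,[-22,14,0],0],[30,[-34,22,0],0],[30,[-37,24,0],0],[30,[-35,23,0],0],[30,[-25,16,0],0]])

```text
t: 27.02
tool_pos: [0.457, -0.2622, 0.3214]
orientation: [-3.141, 0.002, 0.003]
force: [-0.3, -0.8, -1.0]
opening: 0.0441
```

Request:
apply_moves(deltas=[[30,[-12,8,0],0],[30,[-4,3,0],0],[30,[0,0,0],0],[30,[0,0,0],0]])

```text
t: 27.52
tool_pos: [0.444, -0.2721, 0.3227]
orientation: [-3.141, -0.001, -0.0]
force: [0.3, 0.4, -1.3]
opening: 0.0432
```

Request:
apply_moves(deltas=[[30,[0,1,15],0],[30,[0,0,30],0],[30,[0,0,28],0],[30,[0,0,14],0],[30,[0,0,5],0]])

```text
t: 28.15
tool_pos: [0.4432, -0.2731, 0.2295]
orientation: [-3.14, -0.0, 0.002]
force: [-1.0, -0.4, -1.3]
opening: 0.0435
```

Request:
apply_moves(deltas=[[30,[0,0,3],0],[30,[0,0,0],0],[30,[0,0,0],0]])

```text
t: 28.52
tool_pos: [0.4437, -0.2738, 0.2286]
orientation: [3.141, -0.0, 0.002]
force: [0.5, 0.3, -2.2]
opening: 0.0435
```

Request:
apply_moves(deltas=[[30,[0,0,1],0],[30,[0,0,0],0]])

```text
t: 28.78
tool_pos: [0.4437, -0.2738, 0.2278]
orientation: [3.141, -0.0, 0.002]
force: [-1.4, 1.2, 5.9]
opening: 0.0439
```

Request:
apply_moves(deltas=[[93,[0,0,0],0],[93,[0,0,0],0],[93,[0,0,0],0],[93,[0,0,0],0],[93,[0,0,0],0]])

```text
t: 29.4
tool_pos: [0.4434, -0.2735, 0.2267]
orientation: [-3.141, 0.0, 0.0]
force: [-0.6, -0.3, -0.1]
opening: 0.0887
```

Request:
apply_moves(deltas=[[93,[0,0,0],0],[93,[0,0,-15],0],[93,[0,0,-35],0],[93,[0,0,-35],0],[93,[0,0,-20],0]])

```text
t: 30.02
tool_pos: [0.4438, -0.2739, 0.3353]
orientation: [3.139, -0.0, 0.005]
force: [-0.6, -0.0, 0.6]
opening: 0.093
```

Request:
apply_moves(deltas=[[93,[-1,-25,0],0],[93,[-2,-45,0],0],[93,[-2,-55,0],0],[93,[-2,-55,0],0],[93,[-2,-55,0],0]])

```text
t: 30.65
tool_pos: [0.4342, -0.037, 0.3331]
orientation: [3.141, -0.001, 0.003]
force: [0.3, 0.6, 0.0]
opening: 0.093
```

Request:
apply_moves(deltas=[[93,[-2,-55,0],0],[93,[-2,-55,0],0],[93,[-2,-55,0],0],[93,[-2,-55,0],0],[93,[-2,-50,0],0]])

```text
t: 31.28
tool_pos: [0.4242, 0.2335, 0.3332]
orientation: [-3.141, -0.0, -0.003]
force: [0.6, 0.1, 0.3]
opening: 0.0932
```

Request:
apply_moves(deltas=[[93,[-2,-30,0],0],[93,[-1,-20,0],0],[93,[0,0,0],0],[93,[0,0,0],0]])

```text
t: 31.78
tool_pos: [0.4217, 0.2807, 0.3319]
orientation: [3.141, -0.001, 0.0]
force: [-0.4, -0.4, -0.1]
opening: 0.0933
```

Run:
```python
from h import *
print(robot.read_state()['tool_pos'],robot.read_state()['opening'])
im=viewer.read_camera('side');cv2.imwrite('pics/f.png',im)
for b in blobs(im,'yellow'): print(b, onz('side',b[:2],.093))
```

```text
[0.42169137 0.28065709 0.33188504] 0.0933474754192244
(192.4, 289.2, 413, (178, 280, 29, 20)) [0.36459144 0.32250631 0.093     ]
(188.6, 261.0, 360, (178, 251, 22, 21)) [0.42075441 0.28227498 0.093     ]
(274.0, 177.4, 511, (259, 168, 31, 20)) [ 0.51122792 -0.03113644  0.093     ]
```

View pics/f.png

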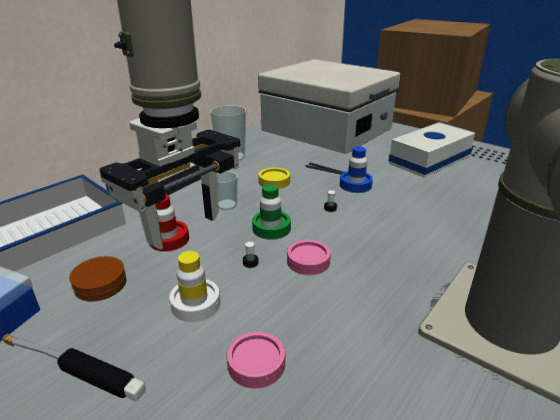

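Blue is in the blue stand at (357,172), and the gripper is aligned over the yellow bottle in the white stand.

Request:
apply_moves(deltas=[[93,[0,0,25],0],[93,[0,0,35],0],[93,[0,0,30],0],[93,[0,0,15],0],[93,[0,0,0],0]])

```text
t: 32.45
tool_pos: [0.4213, 0.2807, 0.226]
orientation: [3.141, -0.002, -0.003]
force: [0.1, 0.0, -0.4]
opening: 0.0929
```

Request:
apply_moves(deltas=[[30,[0,0,0],0],[30,[0,0,0],0],[30,[0,0,0],0],[30,[0,0,0],0],[30,[0,0,0],0]])

```text
t: 33.08
tool_pos: [0.4215, 0.2815, 0.2268]
orientation: [-3.142, 0.0, -0.0]
force: [0.4, -0.3, -1.3]
opening: 0.0476
```

Request:
apply_moves(deltas=[[30,[0,0,0],0],[30,[0,0,0],0]])

```text
t: 33.33
tool_pos: [0.4215, 0.2815, 0.2268]
orientation: [-3.142, 0.0, 0.0]
force: [-1.0, 0.0, 1.0]
opening: 0.0435
```

Request:
apply_moves(deltas=[[30,[0,0,-10],0],[30,[0,0,-30],0],[30,[0,0,-40],0],[30,[0,0,-35],0],[30,[4,9,-10],0]])

```text
t: 33.95
tool_pos: [0.426, 0.2728, 0.3547]
orientation: [-3.139, -0.001, -0.006]
force: [0.6, 1.1, -2.0]
opening: 0.0434
```

Request:
apply_moves(deltas=[[30,[10,22,0],0],[30,[18,40,0],0],[30,[20,45,0],0],[30,[20,45,0],0],[30,[20,45,0],0]])

```text
t: 34.58
tool_pos: [0.5134, 0.0733, 0.3503]
orientation: [3.141, -0.0, -0.003]
force: [0.5, 0.2, -2.7]
opening: 0.0434
```

Request:
apply_moves(deltas=[[30,[20,45,0],0],[30,[20,45,0],0],[30,[20,45,0],0],[30,[18,40,0],0],[30,[14,30,0],0]])

```text
t: 35.2
tool_pos: [0.6052, -0.1321, 0.3498]
orientation: [-3.141, 0.003, 0.004]
force: [1.0, -0.4, -1.6]
opening: 0.0435
```

Request:
apply_moves(deltas=[[30,[9,18,0],0],[30,[4,8,0],0],[30,[0,0,0],0],[30,[0,0,0],0]])

```text
t: 35.7
tool_pos: [0.6181, -0.1549, 0.3514]
orientation: [-3.141, -0.001, 0.001]
force: [0.0, 0.2, -2.1]
opening: 0.0435
```

Request:
apply_moves(deltas=[[30,[0,1,20],0],[30,[0,0,40],0],[30,[0,0,38],0],[30,[0,0,18],0],[30,[0,0,5],0]])

```text
t: 36.33
tool_pos: [0.6177, -0.1561, 0.2289]
orientation: [-3.141, -0.0, 0.004]
force: [-0.1, 0.4, -1.1]
opening: 0.0431
```

Request:
apply_moves(deltas=[[30,[0,0,2],0],[30,[0,0,0],0],[30,[0,0,0],0]])

```text
t: 36.7
tool_pos: [0.619, -0.1568, 0.2302]
orientation: [3.141, -0.0, 0.003]
force: [0.5, -0.4, -3.0]
opening: 0.0438
```

Request:
apply_moves(deltas=[[30,[0,0,1],0],[30,[0,0,0],0]])

```text
t: 36.95
tool_pos: [0.6184, -0.1566, 0.2279]
orientation: [3.142, -0.0, 0.0]
force: [-0.9, -1.2, -1.9]
opening: 0.0435
```

Request:
apply_moves(deltas=[[30,[0,0,1.5],0],[30,[0,0,0],0]])

```text
t: 37.2
tool_pos: [0.6185, -0.1566, 0.2268]
orientation: [3.141, -0.0, 0.001]
force: [-2.1, 1.0, 3.3]
opening: 0.0436
```

Request:
apply_moves(deltas=[[93,[0,0,0],0],[93,[0,0,0],0],[93,[0,0,0],0],[93,[0,0,0],0],[93,[0,0,0],0]])

```text
t: 37.83
tool_pos: [0.6184, -0.1566, 0.2262]
orientation: [3.142, -0.0, -0.0]
force: [-0.1, 0.2, -0.3]
opening: 0.0887
```

Request:
apply_moves(deltas=[[93,[0,0,0],0],[93,[0,0,-20],0],[93,[0,0,-45],0],[93,[0,0,-50],0],[93,[0,0,-45],0]])

```text
t: 38.45
tool_pos: [0.6184, -0.1565, 0.3902]
orientation: [3.141, -0.0, 0.004]
force: [0.5, 0.0, -0.5]
opening: 0.093
```

Request:
apply_moves(deltas=[[93,[-20,20,-20],0],[93,[-35,35,0],0],[93,[-38,40,0],0],[93,[-38,40,0],0],[93,[-38,40,0],0]])

```text
t: 39.08
tool_pos: [0.448, -0.3325, 0.4082]
orientation: [3.14, 0.0, 0.003]
force: [0.1, -1.1, 0.4]
opening: 0.093
```

Request:
apply_moves(deltas=[[93,[-38,40,0],0],[93,[-38,40,0],0],[93,[-30,35,0],0],[93,[-15,20,0],0],[93,[0,0,0],0]])

```text
t: 39.7
tool_pos: [0.327, -0.4677, 0.4078]
orientation: [3.14, -0.005, 0.001]
force: [0.8, 0.5, -0.2]
opening: 0.0931
```

Run:
```python
from h import *
print(robot.read_state()['tool_pos'],robot.read_state()['opening'])
t=viewer.read_camera('top');s=viewer.read_camera('side')
cv2.imwrite('pics/g.png',np.hstack([t[80:330,110:460],s[100:350,100:440]]))
for c in HUE:
    print(c,[b[:3] for b in blobs(t,c) if b[0]<450 and 100<b[1]],'|',[b[:3] for b in blobs(s,c)])
```

```text
[ 0.32703874 -0.46770126  0.4078107 ] 0.09312209795491497
red [(211.6, 149.7, 846)] | [(167.8, 234.0, 1075), (160.8, 200.6, 218)]
blue [(397.8, 222.2, 924), (79.9, 151.6, 304)] | [(17.5, 312.0, 1062), (51.3, 208.6, 4699), (356.0, 179.5, 658), (358.3, 151.6, 124), (531.3, 36.6, 3634), (374.5, 28.7, 3806)]
yellow [(349.2, 151.4, 867)] | [(274.1, 175.3, 621), (273.2, 148.9, 109)]
green [(276.8, 205.7, 822)] | [(271.4, 221.3, 579), (269.8, 187.6, 92)]
```

View pics/g.png

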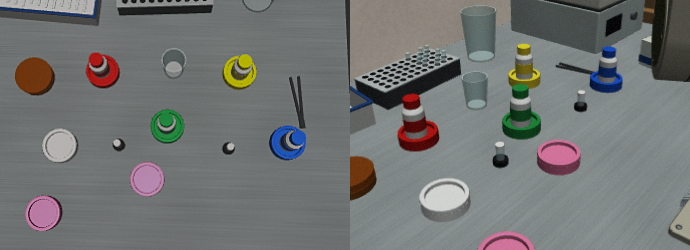

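All four bottles stand upright in matching stands, the white stand is empty, and the beaker has not moved. Handing in.

```bash
python3 -c "
from plant import order
print(order.close_job())"
```

```text
the job is handed in; nothing more can be done
None
```

All four bottles now stand upright, each in the stand of its own cap colour, and the job is handed in at about 40 s of the 125 s allowed. I parked yellow on the white stand, then moved red to red, green to green, blue to blue, and finally yellow from white to yellow.

- **Last look:** the final top and side pictures show each bottle in its stand and the white stand empty. By eye the beaker is where it was. The gripper is open and well clear.
- **Forces:** each bottle was lowered until the wrist reading rose to between 3 and 12 N, then released. No reading was anywhere near the limits.
- **Checks:** none failed or disagreed.

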